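# Set the portion dispenser to the blue measuring cup and lock it

### The arm

A 6-joint arm with a two-finger parallel gripper is mounted at the origin on a cart in front of the work surface, level with it; the furniture and walls round the work are solid. World frame = base frame: x ahead of the robot, y to its left, z up, the work surface at z = 0. Lengths are in m, angles in rad, forces in N, time in s.
With the tool pointing down it reaches from about 0.35 to 0.875 m from the base axis. Payload 15.5 kg.
Tool frame: the origin (TCP) lies between the finger pads; the fingertips stand 25 mm ahead of it and the grasp point (between the pads) lies 6 mm ahead of it; z points along the fingers, y is the line along which they close (so a half turn about z gives the same grasp; the last joint's range is limited). The gripper opens to 85 mm and grips with 20 to 120 N. Pads are 22 mm wide; open, the fingers measure 114 mm over their backs; the gripper's body (76 mm by 85 mm) begins 54 mm behind the grasp point. The pads swing forward as they close: fully open they stand 13 mm farther back than shut.
Start: joints at [1.105, 0.494, 1.345, -0, 1.302, -0.096], TCP at [0.226, 0.583, 0.256] pointing down, gripper open.
Joint ranges: [-2.91, 2.91], [-0.82, 2.16], [0.22, 2.67], [-1.22, 4.37], [0.12, 2.79], [-3.08, 3.08]. Speed limits (rad/s): [1.89, 1.89, 2.57, 3.01, 3.01, 3.01].

### API

Orientations are given as a unit quaternion [x, y, z, w].
In Python, from bench import arm gives the robot as it stands.
- The arm moves only by the shell command python3 -m jog 'ROWS' [OPENING] [FORCE]. ROWS is JSON, a list of rows, each a list of 2 entries, a list of its own where there are three numbers: the shift along the tool's x, y, z scaled (see below), then the turn, a rotation vector about the tool's x, y, z scaled (see below). In form: [[[tx, ty, tz], [rx, ry, rz]], ...]. A call has 1 to 20 rows; each row is the pose to reach, as a shift and turn from the pose commanded when the call began, along the tool's axes at that moment; what a row does not reach only later rows make up. The controller multiplies each number of a shift by 400 mm and each number of a turn by 30 degrees. A row lasts 1/12 s, in which the tool goes at most 41.7 mm and 7.16 degrees, less where a joint would pass 70% of its speed; a pose out of reach is approached as far as the arm can. A call with a number of a shift or a turn outside -1 to 1 is refused whole. A call with a gripper value outside its range is refused whole. OPENING is the opening, from -1 (shut) to 1 (fully open), so that 0 is half open, set as the call begins (- or left out, the last holds). The fingers move at their own pace and stop on an object; FORCE is the grip in N (left out, the last holds). Time passes only in rows, so rows that repeat a pose let the fingers close. It gives the time, the measured TCP pose, the force, the opening and the grip force at its end, in the units of the state.
- arm.state(): the state, without advancing time (a new reading comes with each control period).
- arm.read_camera(name): name is "side" or "top" or "wrist"; returns a dict with "color" (420x560x3 uint8, blue, green, red), "K" (3x3 intrinsics, pixels), "distortion" ([k1, k2, p1, p2, k3] as OpenCV has them; the pictures are not rectified), "world_to_cam" (4x4, takes a point from world to camera coordinates). Camera axes: x right, y up, looking along -z (the intrinsics and any distortion apply to the point x, -y, -z); pixel columns grow to the right and rows downward; lengths in m; the calibration is good to about 2 mm. A picture is of the moment at which its call begins. There is no depth.
- arm.job_done(): hands the job in; it is judged then, once.
Trained networks look in the newest picture that a camera, given by its name, has taken for a name from the list of things; names that differ only in an ending like _2 or _b are one class to them, and where a whole thing is asked for, a point or a joint stands for the part that bears it (a point fixed in the world has none). Each returns a list of dicts, best first, with "confidence" (0 to 1); they miss things now and then, are a little off and sometimes report something else, mostly with a low value. They report only what shows in the picture. A call takes as long as a camera call.
- arm.masks_of(camera, thing): "pixels" (420x560 bool, what is visible of it) and "rect" ([left, top, right, bottom] in pixels, round what is visible of it).
The state is a dict: "time_s": time; "joint_positions": joint angles; "qvel": joint speeds; "effort": joint torques, N m; "eef_pos": TCP position; "ee_rot": TCP orientation; "ft_force": force on the tool from outside, world axes, zero at the start; "wrist_torque": the same for the moment, N m; "finger_gap": finger opening in m; "grip_force": force on a finger pad.
Only numpy, scipy, OpenCV 4.12 (cv2) and the standard library are available. Lean on these libraries where they do the work, as an engineer would, in place of code of your own. Each camera call takes 0.05 s, during which the arm holds its last target. There are 200 camera calls.

### The job

Set the portion dispenser to its blue measuring cup: with the fingertips, push the turret's orange tabs round until the blue cup has stepped under the hopper's spout, and then push the green lock slide fully home so that the turret stays put for filling. Only push: do not grip the tabs or the slide, and leave the jars, the tub, the tape and the card tube round the machine where they are.

Things in the scene. Friction and masses are not known exactly. Their poses are not given: they have to be found in the camera images.
- dispenser: Grey cast base of the portion dispenser (disc 240 mm across, 20 mm high), fixed to the table. Origin: on the table under the turret's vertical axis. x axis: from the turret axis back to the hopper; -x: to the lock slide at the front, facing the robot within 20 degrees; z up. Nothing stands above the front half of the turret.
- hopper_top (a point): Top of the knob on the black hopper lid, 336 mm above the table, 62 mm behind the turret axis. The clear hopper is 135 mm across above 158 mm height; behind it a steel column 160 mm from the turret axis.
- lock_guide (a point): Middle of the top of the dark steel lock guide, 87 mm above the table; it is 44 mm wide and stands 112 to 138 mm in front of the turret axis, under the path of the tabs.
- turret (a joint): Angle (rad) of the turret, growing anticlockwise from above; turns either way, over a full turn both ways. 0 or +-6.283: blue cup under the spout. A spring roller holds it at each multiple of 1.571; let go past half-way (0.785) it runs on into the next stop, else back. Pushing a tab over takes 1 to 3 N. It starts at one of the other three stops; rarely it is left balanced half-way between two.
- spout (a point): Centre of the lower end of the steel spout (29 mm across) under the hopper, 108 mm above the table, 62 mm behind the turret axis.
- blue_cup (a point): Centre of the mouth of the blue plastic measuring cup in the turret, 92 mm above the table, 62 mm from the turret axis; its flange is 46 mm across. The other cups, 90 degrees apart: anticlockwise from above blue, yellow, white, red.
- tab_1 (a point): Middle of tab 1, 118 mm from the turret axis, 110 mm above the table; 45 degrees anticlockwise (from above) of the blue cup. Each tab is an upright radial fin, orange with black rubber faces: 12 mm thick, 88 to 138 mm from the axis, underside 90 mm and top 128 mm above the table. The notched rim below: radius 102 mm, its top 88 mm above the table.
- tab_2 (a point): Middle of tab 2, as tab 1; 135 degrees anticlockwise of the blue cup.
- tab_3 (a point): Middle of tab 3, as tab 1; 225 degrees anticlockwise of the blue cup.
- tab_4 (a point): Middle of tab 4, as tab 1; 315 degrees anticlockwise of the blue cup. At every stop two tabs stand at the front, 45 degrees to the left and right of the dispenser's -x axis.
- lock_slide (a joint): Travel (m) of the lock slide: 0 pulled out, 0.022 fully home; it moves along the dispenser's +x axis towards the turret axis, needs about 3 N and stays where it is left. Its steel tongue (9 mm wide) enters a 13 mm notch in the turret's rim, only while a cup is at its stop under the spout.
- lock_pad (a point): Middle of the front face of the lock slide's green thumb pad, 95 mm above the table; the pad is an upright plate 34 mm wide, 8 mm thick, from 72 to 112 mm above the table. Pushed out it stands 168 mm in front of the turret axis, fully home 146 mm. In front of it is free space down to the table.
- rice_tub: White tub with rice puffs, 107 mm across, 80 mm high, loose, beside the dispenser's front left. Origin: centre of its underside. To be left alone.
- tape_roll: Roll of parcel tape lying flat, 94 mm across, 48 mm high, loose, beside the dispenser's front right. Origin: centre of its underside. To be left alone.
- green_spice: Spice jar with green cap, 46 mm across, 106 mm high, loose. Origin: centre of its underside. To be left alone.
- brown_spice: Spice jar with dark brown cap, 44 mm across, 105 mm high, loose. Origin: centre of its underside. To be left alone.
- honey: Honey jar, 71 mm across, 110 mm high, loose. Origin: centre of its underside. To be left alone.
- empty_core: Bare brown card tube lying on the table, 170 mm long, 43 mm across, loose. Origin: under its middle, its x axis along the tube. To be left alone.

How it is judged:
On the way:
1. the blue cup stands at its stop under the spout, the turret at rest, while the lock slide is still out (horizontal distance between blue_cup and spout below 0.006 m and velocity of joint turret between -0.1 and 0.1 rad/s and value of joint lock_slide below 0.008 m), for 0.3 s.
At the end, for the whole second after the job is handed in: The blue cup's centre is within 6 mm of the spout's centre, seen from above, and the lock slide is home to within 4 mm of its stop (slide at 18 mm or more of 22 mm) (horizontal distance between blue_cup and spout below 0.006 m and value of joint lock_slide above 0.018 m); the robot touches nothing.
It fails at once if a tab or the lock slide's pad is pinched between the fingers (both its faces pressed at once) ((contact force between the fingers and turret_c0 above 2 N and contact force between the fingers and turret_c1 above 2 N) or (contact force between the fingers and turret_c2 above 2 N and contact force between the fingers and turret_c3 above 2 N) or (contact force between the fingers and turret_c4 above 2 N and contact force between the fingers and turret_c5 above 2 N) or (contact force between the fingers and turret_c6 above 2 N and contact force between the fingers and turret_c7 above 2 N) or (contact force between the fingers and lock_slide_c0 above 2 N and contact force between the fingers and lock_slide_c1 above 2 N)).
It fails at once if a jar, the tub, the tape or the card tube is moved more than 20 mm or tipped over (distance of any of rice_tub, tape_roll, green_spice, brown_spice, honey, empty_core from where it was at the start of the episode above 0.02 m or angle between any of rice_tub, tape_roll, green_spice, brown_spice, honey's own z axis and vertical above 0.4 rad).
It also fails if it takes over 64 s, if anything falls off the work surface, if the arm or the gripper's body presses on something with over 40 N, if the wrist force passes 120 N, or if a joint passes its speed limit or range.

## Working session

There is one attempt and no reset: what is moved stays moved. The work goes in short steps, Python scripts to look and compute and a shell command to move; the robot and the scene stay as the last step left them, time stands still between calls to the robot, and variables do not carry over. Pictures are saved under pics/ and viewed, at most 10 in all, crops included, and the job is handed in when it is done.

```bash
mkdir -p pics; ls; cat > h.py <<'E'
import numpy as np, cv2
from bench import arm
def snap(n,f=None):
    r=arm.read_camera(n)
    if f: cv2.imwrite('pics/'+f,r['color'])
    return r
def proj(r,P):
    P=np.atleast_2d(P).astype(float); T=np.array(r['world_to_cam']); c=P@T[:3,:3].T+T[:3,3]
    c=c*[1,-1,-1]
    return cv2.projectPoints(c,np.zeros(3),np.zeros(3),np.array(r['K']),np.array(r['distortion']))[0][:,0]
def back(r,uv,z):
    T=np.array(r['world_to_cam']); R=T[:3,:3]; o=-R.T@T[:3,3]
    u=cv2.undistortPoints(np.array(uv,float).reshape(-1,1,2),np.array(r['K']),np.array(r['distortion']))[:,0]
    d=np.c_[u[:,0],-u[:,1],-np.ones(len(u))]@R
    return o+d*((z-o[2])/d[:,2])[:,None]
E
python3 - <<'E'
from h import *
a=snap('top','top1.png');b=snap('side','side1.png')
cv2.imwrite('pics/both.png',cv2.resize(np.hstack([a['color'],b['color']]),(800,300)))
for n,h in [('lock_pad',.095),('blue_cup',.092),('hopper_top',.336),('tab_1',.11),('lock_guide',.087),('rice_tub',.08),('tape_roll',.048),('green_spice',.106),('brown_spice',.105),('honey',.11),('empty_core',.02),('dispenser',.02)]:
    for c,r in (('top',a),('side',b)):
        for m in arm.masks_of(c,n)[:5]:
            ys,xs=np.nonzero(m['pixels']); uv=[xs.mean(),ys.mean()]
            print(n,c,round(m['confidence'],2),np.round(uv),np.round(m['rect']),back(r,[uv],h)[0].round(3))
for r in(a,b):
    T=np.array(r['world_to_cam']);print(-T[:3,:3].T@T[:3,3])
print(arm.state())
E
```

```text
pics
blue_cup top 0.58 [253. 183.] [206. 155. 297. 218.] [ 0.634 -0.043  0.092]
blue_cup side 0.69 [297. 227.] [256. 196. 335. 248.] [ 0.659 -0.05   0.092]
hopper_top top 0.93 [252. 169.] [207. 108. 299. 229.] [ 0.648 -0.049  0.336]
hopper_top side 0.83 [307. 218.] [250. 156. 355. 267.] [ 0.588 -0.393  0.336]
tab_1 top 0.91 [251. 183.] [204. 155. 297. 223.] [ 0.632 -0.039  0.11 ]
tab_1 top 0.51 [310. 210.] [296. 198. 317. 226.] [ 0.552 -0.219  0.11 ]
tab_1 side 0.6 [296. 227.] [257. 198. 335. 248.] [ 0.65  -0.077  0.11 ]
tab_1 side 0.44 [211. 304.] [204. 284. 219. 325.] [ 0.322 -0.406  0.11 ]
lock_guide top 0.64 [252. 169.] [207. 106. 298. 228.] [ 0.679 -0.041  0.087]
lock_guide side 0.96 [307. 218.] [253. 158. 352. 267.] [0.713 0.004 0.087]
lock_guide side 0.35 [274. 274.] [261. 259. 289. 288.] [ 0.524 -0.283  0.087]
rice_tub top 0.55 [191. 205.] [176. 190. 210. 223.] [0.563 0.148 0.08 ]
rice_tub side 0.89 [259. 210.] [244. 197. 273. 232.] [0.559 0.111 0.08 ]
tape_roll top 0.51 [303. 214.] [289. 199. 318. 230.] [ 0.543 -0.203  0.048]
tape_roll side 0.6 [274. 273.] [262. 261. 289. 29
[... 1090 characters left out ...]
{'time_s': 1.3, 'joint_positions': array([ 1.10551294e+00,  4.93589570e-01,  1.34547239e+00,  1.19980761e-05,
        1.30250391e+00, -9.54936370e-02]), 'qvel': array([-0.00039175, -0.00132424,  0.00057136,  0.00072874, -0.00086823,
       -0.00037852]), 'effort': array([ 7.12915953e-04, -8.82051873e+01, -3.84275544e+01,  9.00645182e-05,
        7.10018467e-04, -1.04628089e-05]), 'eef_pos': array([0.22588383, 0.58276945, 0.25629283]), 'ee_rot': array([ 1.83844766e-01,  9.82955290e-01,  1.44673763e-05, -1.85327487e-06]), 'ft_force': array([0.09039406, 0.39717221, 0.08588993]), 'wrist_torque': array([ 0.00133551, -0.01258218, -0.00535076]), 'grip_force': 0.0, 'finger_gap': 0.08537142957993926}
```

```bash
python3 - <<'E'
import cv2,numpy as np
a=cv2.imread('pics/top1.png')[95:245,160:360];b=cv2.imread('pics/side1.png')[140:290,210:410]
cv2.imwrite('pics/crop.png',np.vstack([cv2.resize(x,None,fx=2,fy=2,interpolation=3) for x in(a,b)]) if 0 else np.hstack([cv2.resize(x,(400,300),interpolation=3) for x in(a,b)]))
cv2.imwrite('pics/cropt.png',cv2.resize(a,(800,600),interpolation=2))
E
```

```text
(no output)
```

View pics/cropt.png

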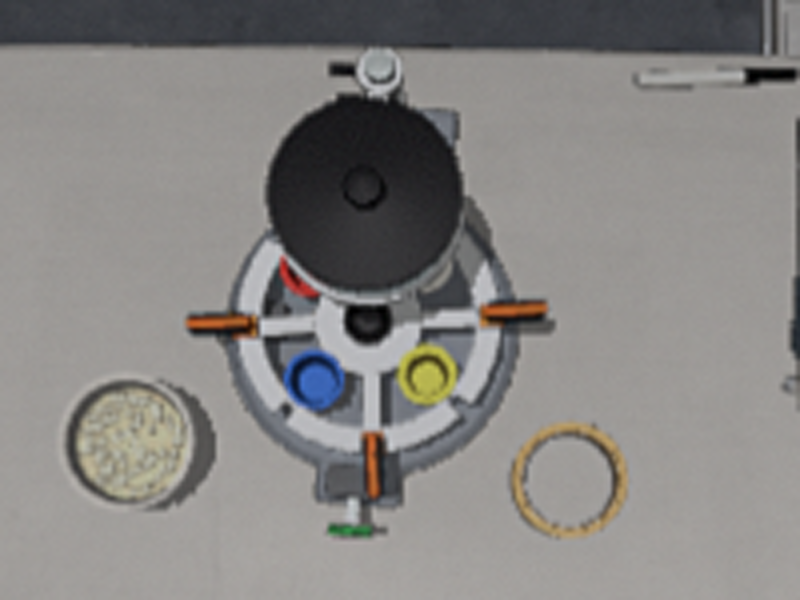

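View pics/both.png

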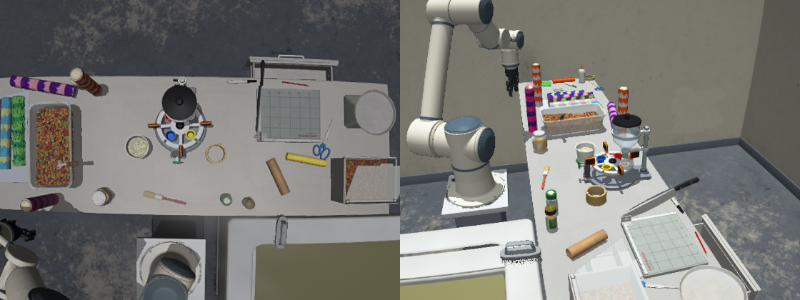

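The top crop shows the turret balanced half-way: tabs sit at front (373,465), left (222,323) and right (514,312). Blue is front-left at (314,380), so turret is about +135°. It needs turning clockwise by 45° to the next stop and then by another 90°. The green pad is at (352,530) and the hopper knob at (364,187).

```bash
python3 - <<'E'
from h import *
r=snap('top')
for n,u,v,z in [('knob',364,187,.336),('pad',351,528,.112),('front',373,465,.128),('left',222,323,.128),('right',514,312,.128),('blue',314,380,.092),('yel',428,375,.092),('tub',130,443,.08),('tape',570,480,.048)]:
    print(n,back(r,[[160+u/4,95+v/4]],z)[0].round(4))
def cen(r):
    im=r['color'].astype(int);B,G,R=im[...,0],im[...,1],im[...,2]
    for nm,m,z in(('orange',(R>110)&(R-B>70)&(R-G>50),.128),('green',(G-R>40)&(G-B>25),.112)):
        n,l,s,c=cv2.connectedComponentsWithStats(m.astype(np.uint8))
        for i in range(1,n):
            if s[i,4]>8 and 190<c[i][0]<320 and 120<c[i][1]<240: print(nm,s[i,4],c[i].round(1),back(r,[c[i]],z)[0].round(4))
cen(r)
# candidate fit
from scipy.optimize import least_squares
E
```

```text
knob [ 0.7199 -0.0454  0.336 ]
pad [ 0.4987 -0.0313  0.112 ]
front [ 0.5463 -0.0477  0.128 ]
left [0.652  0.0685 0.128 ]
right [ 0.6638 -0.1523  0.128 ]
blue [6.127e-01 2.000e-04 9.200e-02]
yel [ 0.6179 -0.0878  0.092 ]
tub [0.5622 0.1439 0.08  ]
tape [ 0.5398 -0.2017  0.048 ]
orange 28 [233.1 164.9] [0.686  0.0157 0.128 ]
orange 39 [288.  171.9] [ 0.6671 -0.1507  0.128 ]
orange 32 [214.2 175.2] [0.6538 0.0727 0.128 ]
orange 34 [252.6 210.9] [ 0.5475 -0.0457  0.128 ]
green 17 [247.  227.4] [ 0.4976 -0.029   0.112 ]
```

```bash
python3 - <<'E'
import cv2,numpy as np
a=cv2.imread('pics/top1.png')[100:400,0:200];b=cv2.imread('pics/side1.png')[0:300,130:330]
cv2.imwrite('pics/left.png',np.hstack([cv2.resize(x,(400,600),interpolation=2) for x in(a,b)]))
E
```

```text
(no output)
```

View pics/left.png

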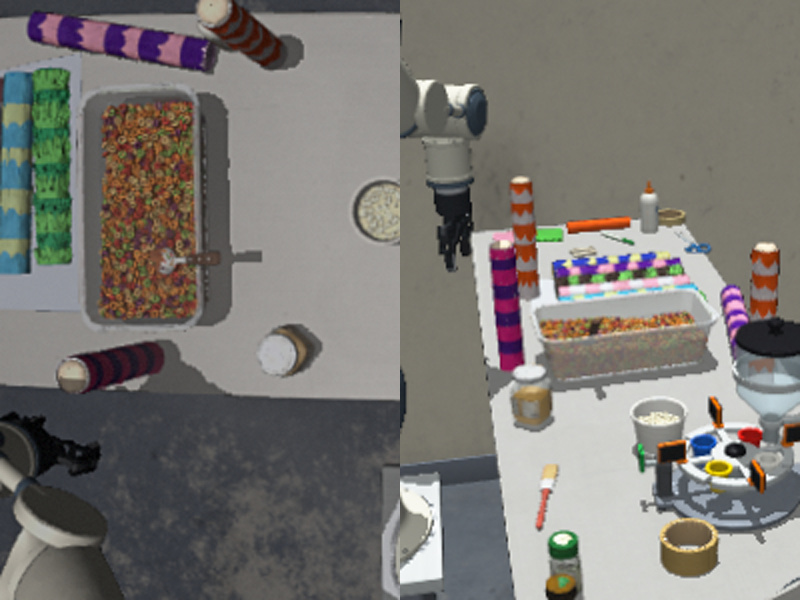

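The purple roll stands on the table edge near the start at crop (150,358), so I go along -y first, clear of it.

```bash
python3 -m jog '[[[-0.24,-0.657,-0.15],[0,0,-0.706]],[[-0.24,-0.657,-0.15],[0,0,-0.706]],[[-0.24,-0.657,-0.15],[0,0,-0.706]],[[-0.24,-0.657,-0.15],[0,0,-0.706]],[[-0.24,-0.657,-0.15],[0,0,-0.706]],[[-0.24,-0.657,-0.15],[0,0,-0.706]],[[-0.24,-0.657,-0.15],[0,0,-0.706]],[[-0.24,-0.657,-0.15],[0,0,-0.706]],[[-0.24,-0.657,-0.15],[0,0,-0.706]],[[-0.24,-0.657,-0.15],[0,0,-0.706]]]' -1 20
python3 -c "
from bench import arm
print(arm.state()['ee_rot'])"
```

```text
time_s: 2.18
eef_pos: [0.2207, 0.3034, 0.3166]
ee_rot: [0.0, 1.0, 0.0, 0.0]
ft_force: [-0.6, 0.8, -0.1]
finger_gap: -0.0001
grip_force: 0.0
[4.33732608e-04 9.99999724e-01 4.78263433e-04 3.66642138e-04]
```

```bash
python3 -m jog '[[[-0.8,-1,0.2],[0,0,0]],[[-0.8,-1,0.2],[0,0,0]],[[-0.8,-1,0.2],[0,0,0]],[[-0.8,-1,0.2],[0,0,0]],[[-0.8,-1,0.2],[0,0,0]],[[-0.8,-1,0.2],[0,0,0]],[[-0.8,-1,0.2],[0,0,0]],[[-0.8,-1,0.2],[0,0,0]],[[-0.8,-1,0.2],[0,0,0]],[[-0.8,-1,0.2],[0,0,0]],[[-0.8,-1,0.2],[0,0,0]],[[-0.8,-1,0.2],[0,0,0]],[[-0.8,-1,0.2],[0,0,0]],[[-0.8,-1,0.2],[0,0,0]],[[-0.8,-1,0.2],[0,0,0]],[[-0.8,-1,0.2],[0,0,0]]]'
python3 - <<'E'
from h import *
w=snap('wrist');t=snap('side')
cv2.imwrite('pics/w1.png',np.hstack([cv2.resize(w['color'],(400,300)),cv2.resize(t['color'][130:310,180:420],(400,300))]))
E
```

```text
time_s: 3.52
eef_pos: [0.5404, -0.0961, 0.2355]
ee_rot: [-0.0, 1.0, 0.0, -0.001]
ft_force: [-0.3, 0.9, -0.1]
finger_gap: -0.0001
grip_force: 0.0
```

View pics/w1.png

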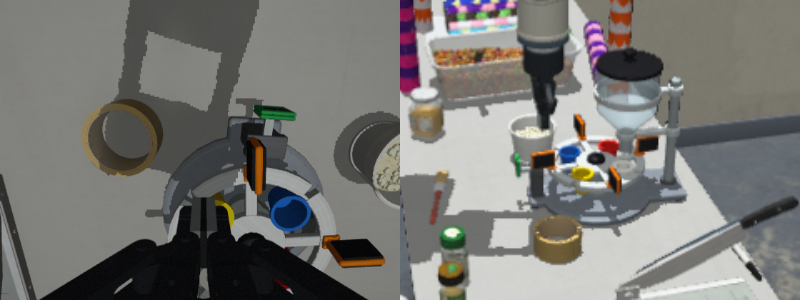

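The wrist picture shows the front tab at (256,165), the green pad at (274,112), and the shut fingers to the tab's right side in world (-y). Checking these against the estimate.

```bash
python3 - <<'E'
from h import *
w=snap('wrist');k=1.4
for n,u,v,z in [('tab top out',257,140,.128),('tab top in',263,190,.128),('pad top L',256,110,.112),('pad top R',294,110,.112),('blue',290,210,.092)]:
    print(n,back(w,[[u*k,v*k]],z)[0].round(4))
print(arm.state()['eef_pos'])
E
```

```text
tab top out [ 0.5181 -0.049   0.128 ]
tab top in [ 0.5677 -0.0398  0.128 ]
pad top L [ 0.4939 -0.0485  0.112 ]
pad top R [ 0.4938 -0.0134  0.112 ]
blue [0.611  0.0023 0.092 ]
[ 0.54013481 -0.09591744  0.23637481]
```

```bash
python3 -m jog '[[[0,0,0.09],[0,0,0]],[[0,0,0.18],[0,0,0]],[[0,0,0.264],[0,0,0]],[[0,0,0.264],[0,0,0]],[[0,0.03,0.264],[0,0,0]],[[0,0.045,0.264],[0,0,0]],[[0,0.06,0.264],[0,0,0]],[[0,0.072,0.264],[0,0,0]],[[0,0.084,0.264],[0,0,0]],[[0,0.096,0.264],[0,0,0]],[[0,0.108,0.264],[0,0,0]],[[0,0.12,0.264],[0,0,0]],[[0,0.132,0.264],[0,0,0]],[[0,0.144,0.264],[0,0,0]],[[0,0.156,0.264],[0,0,0]],[[0,0.168,0.264],[0,0,0]],[[0,0.18,0.264],[0,0,0]],[[0,0.18,0.264],[0,0,0]]]'
cat >> h.py <<'E'
def tabs(r):
    im=r['color'].astype(int);B,G,R=im[...,0],im[...,1],im[...,2]
    for nm,m,z in(('orange',(R>110)&(R-B>70)&(R-G>50),.128),('green',(G-R>40)&(G-B>25),.112),('blue',(B-R>60)&(B-G>25),.09)):
        n,l,s,c=cv2.connectedComponentsWithStats(m.astype(np.uint8))
        for i in range(1,n):
            if s[i,4]>5 and 190<c[i][0]<320 and 120<c[i][1]<240:
                p=back(r,[c[i]],z)[0];d=p[:2]-[.658,-.041];print(nm,s[i,4],p.round(3),'r',np.hypot(*d).round(3),'ang',np.degrees(np.arctan2(d[1],d[0])+.063).round(1))
E
python3 -c "
from h import *
r=snap('top','t2.png');tabs(r);print(arm.state()['eef_pos'])"
```

```text
time_s: 5.17
eef_pos: [0.5402, -0.0241, 0.1306]
ee_rot: [-0.0, 1.0, 0.0, -0.0]
ft_force: [-0.2, -0.5, 0.7]
finger_gap: -0.0001
grip_force: 0.0
orange 33 [0.696 0.067 0.128] r 0.115 ang 74.4
orange 38 [ 0.626 -0.144  0.128] r 0.108 ang -103.8
blue 95 [0.638 0.014 0.09 ] r 0.059 ang 113.6
[ 0.54032314 -0.02455882  0.13064065]
```

```bash
python3 -m jog '[[[0,0,0],[0,0,0]],[[0,0,0],[0,0,0]],[[0,0,0],[0,0,0]]]'
python3 -c "
from h import *
r=snap('top','t2.png');tabs(r)"
```

```text
time_s: 5.47
eef_pos: [0.5404, -0.0252, 0.1307]
ee_rot: [0.0, 1.0, -0.0, 0.0]
ft_force: [-0.2, 0.0, -0.2]
finger_gap: -0.0
grip_force: 0.0
orange 34 [0.711 0.061 0.128] r 0.115 ang 65.9
orange 38 [ 0.609 -0.14   0.128] r 0.11 ang -112.6
blue 131 [0.644 0.018 0.09 ] r 0.061 ang 107.3
```

```bash
python3 -m jog '[[[0,0,-0.08],[0,0,0]],[[0,0,-0.16],[0,0,0]],[[-0.05,-0.1,-0.16],[0,0,0]],[[-0.09,-0.2,-0.16],[0,0,0]],[[-0.1375,-0.307,-0.16],[0,0,0]],[[-0.1375,-0.307,-0.16],[0,0,0]],[[-0.1375,-0.307,-0.16],[0,0,0]]]'
python3 - <<'E'
from h import *
r=snap('top');tabs(r);w=snap('wrist');s=snap('side')
cv2.imwrite('pics/w2.png',np.hstack([cv2.resize(w['color'],(400,300)),cv2.resize(s['color'][130:310,180:420],(400,300))]))
E
```

```text
time_s: 6.1
eef_pos: [0.5963, -0.151, 0.1945]
ee_rot: [0.002, 1.0, -0.0, 0.0]
ft_force: [-1.2, 0.8, -1.1]
finger_gap: -0.0001
grip_force: 0.0
orange 9 [0.756 0.046 0.128] r 0.131 ang 44.9
orange 17 [ 0.742 -0.132  0.128] r 0.124 ang -43.8
orange 34 [0.587 0.045 0.128] r 0.112 ang 133.1
blue 143 [0.664 0.021 0.09 ] r 0.063 ang 88.2
```

View pics/w2.png

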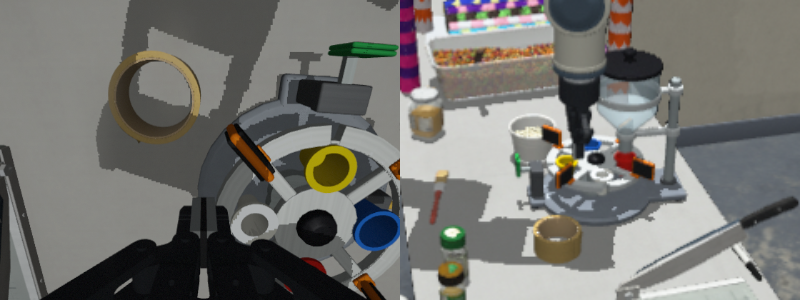

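Turret is at the 90° stop; the front-right tab shows at wrist (250,152), with fingers to its right at (203,205). Descend, then sweep along the arc.

```bash
python3 -m jog '[[[0,0,0.08],[0,0,0]],[[0,0,0.16],[0,0,0]],[[0,0,0.16],[0,0,0]],[[0,0,0.16],[0,0,0]]]'
python3 - <<'E'
from h import *
p=arm.state()['eef_pos'];a=np.radians(np.linspace(-123,-187,18))
X=.658+.12*np.cos(a);Y=-.041+.12*np.sin(a)
print([[round(-(x-p[0])/.4,3),round((y-p[1])/.4,3)] for x,y in zip(X,Y)])
E
```

```text
time_s: 6.58
eef_pos: [0.5942, -0.1465, 0.1301]
ee_rot: [-0.0, 1.0, 0.001, -0.002]
ft_force: [0.6, 0.7, 0.7]
finger_gap: -0.0002
grip_force: 0.0
[[np.float64(0.004), np.float64(0.012)], [np.float64(0.02), np.float64(0.023)], [np.float64(0.036), np.float64(0.036)], [np.float64(0.05), np.float64(0.049)], [np.float64(0.064), np.float64(0.063)], [np.float64(0.076), np.float64(0.078)], [np.float64(0.088), np.float64(0.094)], [np.float64(0.099), np.float64(0.111)], [np.float64(0.108), np.float64(0.128)], [np.float64(0.117), np.float64(0.146)], [np.float64(0.124), np.float64(0.164)], [np.float64(0.13), np.float64(0.183)], [np.float64(0.134), np.float64(0.202)], [np.float64(0.138), np.float64(0.222)], [np.float64(0.14), np.float64(0.241)], [np.float64(0.141), np.float64(0.261)], [np.float64(0.14), np.float64(0.281)], [np.float64(0.138), np.float64(0.3)]]
```

```bash
python3 -m jog '[[[0.004,0.012,0],[0,0,0]],[[0.02,0.023,0],[0,0,0]],[[0.036,0.036,0],[0,0,0]],[[0.05,0.05,0],[0,0,0]],[[0.064,0.063,0],[0,0,0]],[[0.076,0.078,0],[0,0,0]],[[0.088,0.094,0],[0,0,0]],[[0.1,0.11,0],[0,0,0]],[[0.108,0.128,0],[0,0,0]],[[0.117,0.146,0],[0,0,0]],[[0.124,0.164,0],[0,0,0]],[[0.13,0.183,0],[0,0,0]],[[0.134,0.202,0],[0,0,0]],[[0.138,0.222,0],[0,0,0]],[[0.14,0.241,0],[0,0,0]],[[0.141,0.261,0],[0,0,0]],[[0.14,0.281,0],[0,0,0]],[[0.138,0.3,0],[0,0,0]],[[0.138,0.3,0],[0,0,0]]]'
python3 -c "
from h import *
r=snap('top');tabs(r)"
```

```text
time_s: 8.17
eef_pos: [0.5402, -0.0264, 0.1306]
ee_rot: [-0.0, 1.0, 0.0, -0.0]
ft_force: [-0.4, -0.1, -0.1]
finger_gap: -0.0002
grip_force: 0.0
orange 30 [0.696 0.068 0.128] r 0.115 ang 74.6
orange 7 [ 0.685 -0.098  0.128] r 0.063 ang -61.4
orange 24 [ 0.672 -0.106  0.128] r 0.066 ang -74.3
orange 36 [ 0.625 -0.147  0.128] r 0.111 ang -103.5
```

```bash
python3 -m jog '[[[0,0,-0.08],[0,0,0]],[[0,0,-0.16],[0,0,0]],[[0.08,-0.01,-0.16],[0,0,0]],[[0.16,-0.01,-0.16],[0,0,0]],[[0.237,-0.01,-0.16],[0,0,0]],[[0.237,-0.01,-0.16],[0,0,0]],[[0.237,-0.01,-0.08],[0,0,0]],[[0.237,-0.01,0],[0,0,0]],[[0.237,-0.01,0.046],[0,0,0]],[[0.237,-0.01,0.046],[0,0,0]],[[0.237,-0.01,0.046],[0,0,0]],[[0.237,-0.01,0.046],[0,0,0]]]'
python3 - <<'E'
from h import *
r=snap('top');tabs(r);w=snap('wrist');s=snap('side')
cv2.imwrite('pics/w3.png',np.hstack([cv2.resize(w['color'],(400,300)),cv2.resize(s['color'][130:310,180:420],(400,300))]))
E
```

```text
time_s: 9.22
eef_pos: [0.4459, -0.032, 0.1132]
ee_rot: [0.0, 1.0, -0.0, 0.0]
ft_force: [-0.8, 0.2, 0.6]
finger_gap: 0.0
grip_force: 0.0
orange 9 [0.756 0.046 0.128] r 0.131 ang 44.9
orange 17 [ 0.742 -0.132  0.128] r 0.124 ang -43.8
orange 113 [ 0.649 -0.103  0.128] r 0.062 ang -95.0
orange 35 [0.586 0.046 0.128] r 0.112 ang 133.2
orange 37 [ 0.576 -0.113  0.128] r 0.109 ang -135.1
```

View pics/w3.png

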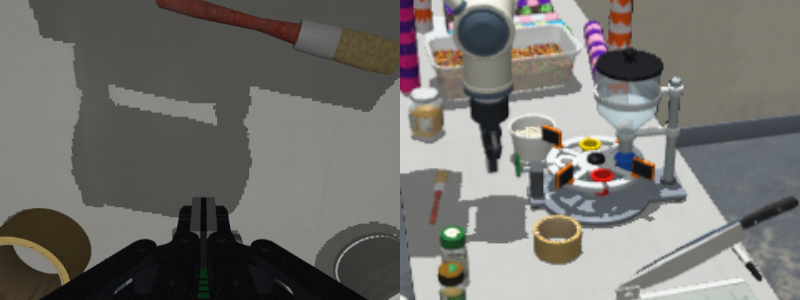

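Blue is now under the spout (side view 625,158) and all tabs stand at ±45°/±135°. I let it rest, then push the slide.

```bash
python3 -m jog '[[[0,0,0],[0,0,0]],[[0,0,0],[0,0,0]],[[0,0,0],[0,0,0]],[[0,0,0],[0,0,0]],[[0,0,0],[0,0,0]],[[0,0,0],[0,0,0]],[[-0.03,0,0],[0,0,0]],[[-0.05,0,0],[0,0,0]],[[-0.065,0,0],[0,0,0]],[[-0.075,0,0],[0,0,0]],[[-0.085,0,0],[0,0,0]],[[-0.095,-0.001,0],[0,0,0]],[[-0.105,-0.002,0],[0,0,0]],[[-0.115,-0.003,0],[0,0,0]],[[-0.12,-0.003,0],[0,0,0]],[[-0.125,-0.003,0],[0,0,0]],[[-0.125,-0.003,0],[0,0,0]]]'
```

```text
time_s: 10.78
eef_pos: [0.4956, -0.0331, 0.1122]
ee_rot: [0.0, 1.0, -0.0, 0.0]
ft_force: [-0.5, 0.2, -0.3]
finger_gap: 0.0002
grip_force: 0.1
```

```bash
python3 -m jog '[[[-0.004,0,0],[0,0,0]],[[-0.008,0,0],[0,0,0]],[[-0.012,0,0],[0,0,0]],[[-0.016,0,0],[0,0,0]]]'
python3 -m jog '[[[-0.005,0,0],[0,0,0]],[[-0.01,0,0],[0,0,0]]]'
```

```text
time_s: 11.12
eef_pos: [0.5018, -0.0331, 0.1123]
ee_rot: [0.0, 1.0, -0.0, -0.0]
ft_force: [-1.9, -1.9, 0.4]
finger_gap: -0.0001
grip_force: 1.1
time_s: 11.28
eef_pos: [0.5045, -0.033, 0.1121]
ee_rot: [-0.0, 1.0, 0.0, -0.001]
ft_force: [-19.5, -5.4, 12.5]
finger_gap: 0.0
grip_force: 9.0
```

The force rose to about 20 N at x = 0.504, roughly where home should be. Back off, rise and check.

```bash
python3 -m jog '[[[0.05,0,0],[0,0,0]],[[0.13,0,0],[0,0,0]],[[0.2,0,0],[0,0,0]],[[0.2,0,-0.1],[0,0,0]],[[0.2,0,-0.2],[0,0,0]],[[0.2,0,-0.3],[0,0,0]],[[0.2,0,-0.35],[0,0,0]],[[0.2,0,-0.35],[0,0,0]],[[0.2,0,-0.35],[0,0,0]]]'
python3 - <<'E'
from h import *
r=snap('top');tabs(r);w=snap('wrist');s=snap('side')
im=w['color'].astype(int);m=(im[...,1]-im[...,2]>30)&(im[...,1]-im[...,0]>20)
ys,xs=np.nonzero(m);print(len(xs),xs.min(),xs.max(),ys.min(),ys.max())
b=s['color'].astype(int)[130:310,180:420]
cv2.imwrite('pics/w4.png',np.hstack([cv2.resize(w['color'],(400,300)),cv2.resize(s['color'][190:280,240:360],(400,300))]))
E
```

```text
time_s: 12.03
eef_pos: [0.4267, -0.0331, 0.2535]
ee_rot: [0.0, 1.0, -0.0, 0.002]
ft_force: [-0.8, 1.0, -0.7]
finger_gap: -0.0001
grip_force: 0.0
orange 11 [0.755 0.044 0.128] r 0.13 ang 44.8
orange 19 [ 0.74  -0.131  0.128] r 0.122 ang -43.8
orange 118 [ 0.649 -0.102  0.128] r 0.062 ang -94.7
orange 37 [0.586 0.046 0.128] r 0.113 ang 133.3
orange 37 [ 0.576 -0.113  0.128] r 0.109 ang -135.1
green 21 [ 0.519 -0.03   0.112] r 0.139 ang 178.9
428 0 18 63 118
```

View pics/w4.png

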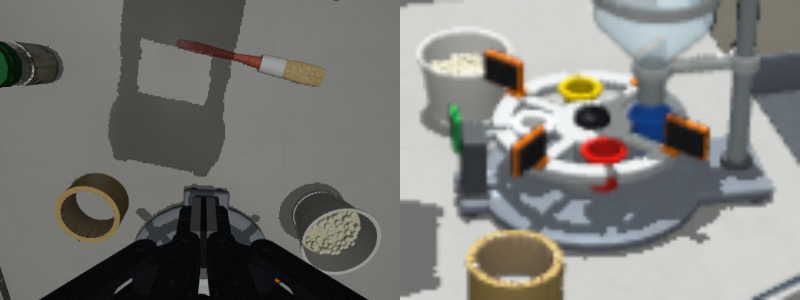

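The pad moved 21.5 mm by the same measure (home is 22 mm), blue sits under the spout at (650,120), and the arm is clear.

```bash
python3 -c "
from bench import arm
print(arm.job_done())"
```

```text
the job is handed in; nothing more can be done
None
```

The job is handed in: the blue cup stands at its stop under the spout, the lock slide is home (about 21.5 of 22 mm by the camera), and the arm stands clear; no verdict was returned.

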